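Find the wide spindle nut in the sliding-lid boxes

ROBOT

A 7-joint arm with a two-finger parallel gripper is mounted at the origin on the work surface. World frame = base frame: x ahead of the robot, y to its left, z up, the work surface at z = 0. Lengths are in m, angles in rad, forces in N, time in s.
With the tool pointing down it reaches from about 0.4 to 0.875 m from the base axis. Payload 4.4 kg.
Tool frame: the origin (TCP) lies on the centre line of the jaws, within the pads' length; the fingertips stand 25 mm ahead of it and the grasp point (between the pads) lies 6 mm ahead of it; z points along the fingers, y is the line along which they close (so a half turn about z gives the same grasp; the last joint's range is limited). The gripper opens to 85 mm and grips with 20 to 120 N. Pads are 22 mm wide; open, the fingers measure 114 mm over their backs; the gripper's body (76 mm by 85 mm) begins 54 mm behind the grasp point. The pads swing forward as they close: fully open they stand 13 mm farther back than shut.
Start: joints at [-1.372, 0.628, 0.038, 1.517, -0.027, 0.996, -0.02], TCP at [0.17, 0.627, 0.256] pointing down, gripper open.
Joint ranges: [-3.06, 3.06], [-0.37, 2.12], [-1.25, 1.32], [0.18, 2.47], [-1.1, 4.24], [0.23, 1.98], [-2.94, 2.94]. Speed limits (rad/s): [2.57, 2.57, 3.14, 3.14, 3.14, 3.14, 3.14].

INTERFACE

Orientations are given as a unit quaternion [x, y, z, w].
In Python, from bench import env gives the robot as it stands.
- The arm moves only by the tool arm_command, never from a script. Its argument "plan" is a list of rows, each a list of 3 entries, a list of its own where there are three numbers: the finger opening in mm, from 0 to 85.4, then the shift along the tool's x, y, z in mm, then the turn, a rotation vector about the tool's x, y, z in rad. In form: [[hand, [tx, ty, tz], [ax, ay, az]], ...]. A call has 1 to 20 rows; each row shifts and turns the commanded pose from where the row before left it, along the tool's axes as they then stand; what a row does not reach is not made up. A row lasts 1/12 s, in which the tool goes at most 41.7 mm and 7.16 degrees, less where a joint would pass 70% of its speed; a pose out of reach is approached as far as the arm can. A call with a gripper value outside its range is refused whole. The fingers move at their own pace and stop on an object; the grip force is fixed at half the most. Time passes only in rows, so rows that do not move let the fingers close. It gives the time, the measured TCP pose, the force, the opening and the grip force at its end, in the units of the state.
- env.state(): the state, without advancing time (a new reading comes with each control period).
- env.grab_frame(name): name is "side" or "top"; returns a dict with "pixels" (480x640x3 uint8, red, green, blue), "depth" (480x640 float32, m along the optical axis (not along the pixel's ray), 0 where there is no reading), "fx", "fy", "cx", "cy" (pixels), "camera_from_world" (4x4, takes a point from world to camera coordinates). Camera axes: x right, y up, looking along -z (the intrinsics and any distortion apply to the point x, -y, -z); pixel columns grow to the right and rows downward; lengths in m; the calibration is good to about 2 mm. A picture is of the moment at which its call begins.
- env.job_done(): hands the job in; it is judged then, once.
The state is a dict: "time": time; "joint_pos": joint angles; "dq": joint speeds; "joint_efforts": joint torques, N m; "tool_pos": TCP position; "ee_rot": TCP orientation; "force": force on the tool from outside, world axes, zero at the start; "torque": the same for the moment, N m; "opening": finger opening in m; "gripper_force": force on a finger pad.
Only numpy, scipy, OpenCV 4.12 (cv2) and the standard library are available. Lean on these libraries where they do the work, as an engineer would, in place of code of your own. Each camera call takes 0.05 s, during which the arm holds its last target. There are 200 camera calls.

TASK

One of the three sliding-lid boxes holds the widest of the three steel spindle nuts: slide the boxes open one at a time until you find it, closing each wrong box again, its nut left inside, before you open another. Set the wide nut down gently, standing upright on the floor of the wooden tray, and let go; its box may stay open. Leave everything else on the bench where it is.

Things in the scene. Friction and masses are not known exactly. Their poses are not given: they have to be found in the camera images.
- box0: one of three identical plywood boxes, fixed to the bench, 80 mm along its own x by 110 mm along its own y; origin at the centre of its underside, z up. Inside 70 (x) by 100 (y) mm, floor 6 mm above the bench, walls 5 mm; end walls 48 mm high, the two side rails (at +y and -y) 60 mm high
- box0_in (a point): centre of the inner floor of box0. Within 8 mm of it stands one steel spindle nut, upright, hidden by the lid. Which nut is not known until the box is open: all are round, knurled, 34 mm high, the top 4 mm narrower (86 %); the wanted one is 38 mm across (about 0.17 kg), the other two 27 and 22 mm
- box0_lid (a joint): how far the flat lid of box0 is slid open, m: 0 shut (up to 3 mm ajar at the start), 0.074 fully open (end stop). It slides level along the box's +x, is 80 mm long and 99 mm wide, top 54.5 mm above the bench, takes about 2 to 3 N and stays where it is left. Fully open, its near edge stands 34 mm past the box's centre
- box0_batten (a point): centre of the dark wooden rib across the lid of box0, moving with the lid: 12 mm thick along the box's x, 60 mm long along its y, 16 mm high, from 54.5 to 70.5 mm above the bench. Lid shut: 28 mm on the -x side of the box's centre. Push it to the box's +x to open, back to -x to shut
- box1: one of three identical plywood boxes, fixed to the bench, 80 mm along its own x by 110 mm along its own y; origin at the centre of its underside, z up. Inside 70 (x) by 100 (y) mm, floor 6 mm above the bench, walls 5 mm; end walls 48 mm high, the two side rails (at +y and -y) 60 mm high
- box1_in (a point): centre of the inner floor of box1. Within 8 mm of it stands one steel spindle nut, upright, hidden by the lid. Which nut is not known until the box is open: all are round, knurled, 34 mm high, the top 4 mm narrower (86 %); the wanted one is 38 mm across (about 0.17 kg), the other two 27 and 22 mm
- box1_lid (a joint): how far the flat lid of box1 is slid open, m: 0 shut (up to 3 mm ajar at the start), 0.074 fully open (end stop). It slides level along the box's +x, is 80 mm long and 99 mm wide, top 54.5 mm above the bench, takes about 2 to 3 N and stays where it is left. Fully open, its near edge stands 34 mm past the box's centre
- box1_batten (a point): centre of the dark wooden rib across the lid of box1, moving with the lid: 12 mm thick along the box's x, 60 mm long along its y, 16 mm high, from 54.5 to 70.5 mm above the bench. Lid shut: 28 mm on the -x side of the box's centre. Push it to the box's +x to open, back to -x to shut
- box2: one of three identical plywood boxes, fixed to the bench, 80 mm along its own x by 110 mm along its own y; origin at the centre of its underside, z up. Inside 70 (x) by 100 (y) mm, floor 6 mm above the bench, walls 5 mm; end walls 48 mm high, the two side rails (at +y and -y) 60 mm high
- box2_in (a point): centre of the inner floor of box2. Within 8 mm of it stands one steel spindle nut, upright, hidden by the lid. Which nut is not known until the box is open: all are round, knurled, 34 mm high, the top 4 mm narrower (86 %); the wanted one is 38 mm across (about 0.17 kg), the other two 27 and 22 mm
- box2_lid (a joint): how far the flat lid of box2 is slid open, m: 0 shut (up to 3 mm ajar at the start), 0.074 fully open (end stop). It slides level along the box's +x, is 80 mm long and 99 mm wide, top 54.5 mm above the bench, takes about 2 to 3 N and stays where it is left. Fully open, its near edge stands 34 mm past the box's centre
- box2_batten (a point): centre of the dark wooden rib across the lid of box2, moving with the lid: 12 mm thick along the box's x, 60 mm long along its y, 16 mm high, from 54.5 to 70.5 mm above the bench. Lid shut: 28 mm on the -x side of the box's centre. Push it to the box's +x to open, back to -x to shut
- tray: square dark wooden tray, fixed to the bench, 130 by 130 mm outside, 120 by 120 mm inside; origin at the centre of its underside; floor top 5 mm above the bench, rim 18 mm
- mallet: mallet with wooden head, 260 mm long, lying; a loose bystander, to be left alone; origin at its underside's centre
- chisel: chisel-like hand tool, 200 mm long, lying; a loose bystander, to be left alone; origin at its underside's centre
- offcut: small block 45 x 30 x 22 mm; a loose bystander, to be left alone; origin at its underside's centre
- glue: glue bottle 52 mm across, 130 mm high, standing; a loose bystander, to be left alone; origin at its underside's centre
- wax: round tin 72 mm across, 45 mm high; a loose bystander, to be left alone; origin at its underside's centre
- wedge_block: small block 50 x 30 x 18 mm; a loose bystander, to be left alone; origin at its underside's centre
Mind the look-alikes: they are no part of the job. What is shaped like the box1 but orange or pink is not meant. Leave any orange look-alike of the box2 alone.

How it is judged:
By the outcome, as a careful person would: the job done as asked, in the order asked, and still so for the second after the job is handed in, with the robot touching nothing.
It also fails if it takes over 72 s, if anything falls off the work surface, if the arm or the gripper's body presses on something with over 40 N, if the wrist force passes 120 N, or if a joint passes its speed limit or range.

## Working session

There is one attempt and no reset: what is moved stays moved. The work goes in short steps, Python scripts to look and compute and a tool call to move; the robot and the scene stay as the last step left them, time stands still between calls to the robot, and variables do not carry over. Pictures are saved under pics/ and viewed, at most 10 in all, crops included, and the job is handed in when it is done.

Besides the shell and the picture viewer there is one more tool, called after "Emit:" as name(argument=value, ...) on one line, values as JSON. arm_command: Moves the arm, as the interface text tells. Its arguments: {"type":"object","properties":{"plan":{"type":"array","items":{"type":"array"}}},"required":["plan"]}

```bash
ls; mkdir -p pics
cat > h.py <<'E'
import numpy as np, cv2
from bench import env
def grab(n):
    f=env.grab_frame(n); return f
def save(f,name): cv2.imwrite('pics/'+name+'.png',cv2.cvtColor(f['pixels'],cv2.COLOR_RGB2BGR))
def ray(f,u,v):
    M=np.linalg.inv(f['camera_from_world']); d=np.array([(u-f['cx'])/f['fx'],-(v-f['cy'])/f['fy'],-1.])
    return M[:3,3],M[:3,:3]@d
def onz(f,u,v,z):
    o,d=ray(f,u,v); return o+d*(z-o[2])/d[2]
def cloud(f):
    v,u=np.mgrid[:480,:640]; D=f['depth']
    c=np.stack([(u-f['cx'])/f['fx']*D,-(v-f['cy'])/f['fy']*D,-D],-1)
    M=np.linalg.inv(f['camera_from_world']); return c@M[:3,:3].T+M[:3,3]
E
python3 - <<'E'
from h import *
for n in('top','side'):
    f=grab(n); save(f,n+'0'); np.savez(''+n+'0.npz',**f); print(n,{k:v for k,v in f.items() if k not in('pixels','depth')})
print(env.state())
E
```

```text
pics
top {'fx': 540.2712761381244, 'fy': 540.2712761381244, 'cx': 315.07966305011456, 'cy': 249.18601391232264, 'camera_from_world': array([[-0.02159495, -0.9997137 , -0.01030431,  0.04765573],
       [ 0.99617758, -0.02238884,  0.08443325, -0.55657212],
       [-0.08463978, -0.00844159,  0.99637586, -1.13146772],
       [ 0.        ,  0.        ,  0.        ,  1.        ]])}
side {'fx': 497.02765585404353, 'fy': 497.02765585404353, 'cx': 325.71516014232753, 'cy': 241.3594852787151, 'camera_from_world': array([[ 0.9773793 , -0.21044752,  0.02101284, -0.5230545 ],
       [ 0.12427555,  0.65186639,  0.74808141, -0.17043959],
       [-0.17112944, -0.72854791,  0.6632742 , -0.96279113],
       [ 0.        ,  0.        ,  0.        ,  1.        ]])}
{'time': 0.1, 'joint_pos': array([-1.37179785,  0.62924708,  0.03843275,  1.51825299, -0.02700174,
        0.9963057 , -0.02001114]), 'dq': array([ 0.00067808, -0.00240527,  0.00042033, -0.00043279, -0.00067547,
       -0.00062921,  0.00090287]), 'joint_efforts': array([ 3.80410362e-03, -5.64526248e+01,  1.23039432e+00, -1.93972939e+01,
        1.12068438e-02,  5.43564936e-03,  8.09902332e-06]), 'tool_pos': array([0.16994346, 0.62686124, 0.25548984]), 'ee_rot': array([ 1.32013716e-01,  9.91247527e-01, -8.40927108e-04, -1.07984214e-04]), 'force': array([ 0.34392855, -0.18615346, -0.33423995]), 'torque': array([-0.01699569, -0.00942015, -0.03526442]), 'gripper_force': 0.0, 'opening': 0.08538961018979777}
```

View pics/top0.png

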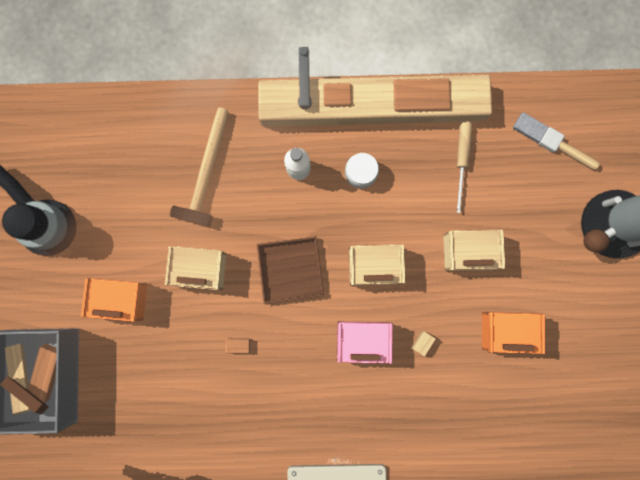

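View pics/side0.png

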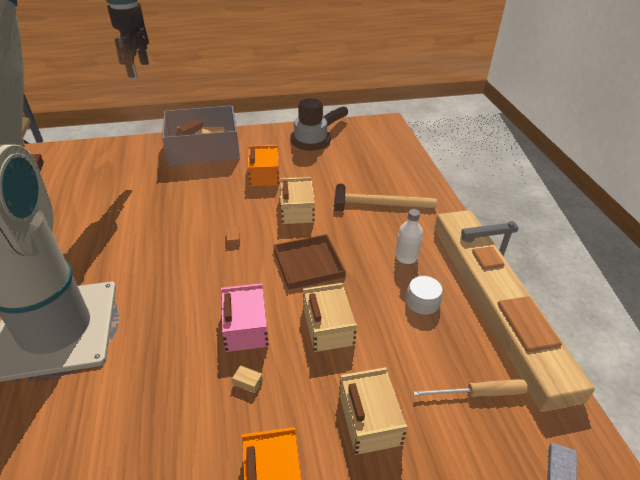

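The top view shows three plywood boxes: A (195,269), B (377,265) and C (475,250). The look-alikes are orange at (113,300) and (514,333) and pink at (365,343). A, B and C fit because they are bare plywood; each has its batten on the near side, so they open away from the robot. The tray is at (291,270).

```bash
cat > m.py <<'E'
from h import *
def load(n): return dict(np.load(f'{n}0.npz'))
f=load('top'); P=cloud(f); hsv=cv2.cvtColor(f['pixels'],cv2.COLOR_RGB2HSV)
print('bench z',np.median(P[200:240,100:150,2]))
def rect(xy):
    r=cv2.minAreaRect((xy*1000).astype(np.float32)); return r
for n,(u,v) in dict(A=(195,269),B=(377,265),C=(475,250),T=(291,270)).items():
    s=np.zeros((480,640),bool); s[v-42:v+42,u-42:u+42]=1
    z=P[...,2]
    lo,hi=(0.012,0.03) if n=='T' else (0.046,0.064)
    m=(s&(z>lo)&(z<hi)).astype(np.uint8)
    k,l,st,_=cv2.connectedComponentsWithStats(m); i=1+np.argmax(st[1:,4]); m=l==i
    xy=P[m][:,:2]
    print(n,m.sum(),'zmed',np.median(P[m][:,2]),'rect',rect(xy))
    # dark batten via colour
    if n!='T':
        b=(s&(z>0.062)).astype(np.uint8)
        b2=(s&(hsv[...,2]<115)&(z>0.05)).astype(np.uint8)
        for q in(b,b2):
            vv,uu=np.nonzero(q)
            if len(uu)<10: continue
            pts=np.array([onz(f,a,c,.0705)[:2] for a,c in zip(uu,vv)])
            print('   batten',len(uu),np.median(P[q>0][:,2]),rect(pts))
im=cv2.cvtColor(f['pixels'],cv2.COLOR_RGB2BGR)[200:330,130:530]
cv2.imwrite('pics/crop.png',cv2.resize(im,None,fx=2,fy=2,interpolation=cv2.INTER_CUBIC))
E
python3 m.py
```

```text
bench z 0.00021491925043803928
A 1930 zmed 0.05475558318098439 rect ((522.3703002929688, 288.2513122558594), (112.34961700439453, 82.0342788696289), 83.81990814208984)
   batten 223 0.06993230750647395 ((503.837646484375, 290.6838073730469), (162.8645477294922, 146.38743591308594), 17.202571868896484)
   batten 12 0.06912425750081486 ((520.1144409179688, 245.83021545410156), (5.63140869140625, 71.2396240234375), 59.665191650390625)
B 1896 zmed 0.054751131337580805 rect ((520.5862426757812, -93.4052963256836), (81.25276947021484, 110.68092346191406), 0.07210635393857956)
   batten 234 0.07007297398948431 ((520.1629638671875, -89.64471435546875), (162.24264526367188, 163.18267822265625), 1.195386290550232)
C 1948 zmed 0.054695339378075136 rect ((546.7516479492188, -299.73724365234375), (111.37605285644531, 80.92276763916016), 89.97966766357422)
   batten 241 0.07015134963039737 ((549.4695434570312, -293.9940490722656), (165.7826385498047, 159.72694396972656), 0.3226383328437805)
   batten 23 0.07082655179098474 ((508.81890869140625, -317.481201171875), (83.05585479736328, 11.559659957885742), 81.23924255371094)
T 557 zmed 0.017716368133870786 rect ((514.9217529296875, 90.00796508789062), (130.18258666992188, 129.94859313964844), 5.867379188537598)
```

View pics/crop.png

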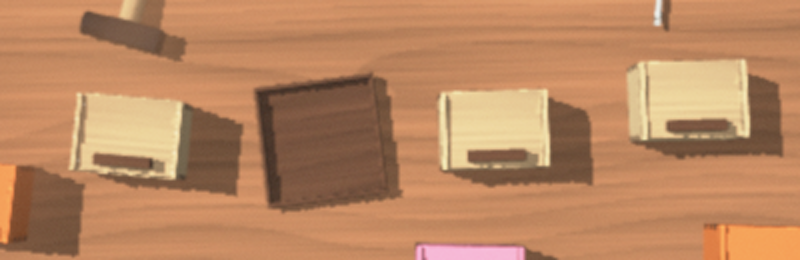

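The crop confirms three bare plywood boxes and the empty tray. Their measured sizes of about 81x111 mm at 55 mm height match the description. A is nearest the gripper, so I start there.

Emit:
arm_command(plan=[[0,[0,0,0],[0,0,-0.08]],[0,[0,0,0],[0,0,-0.077]],[0,[-20,-20,0],[0,0,0]],[0,[-25,-23,5],[0,0,0]],[0,[-25,-23,5],[0,0,0]],[0,[-25,-23,5],[0,0,0]],[0,[-25,-23,5],[0,0,0]],[0,[-25,-23,5],[0,0,0]],[0,[-25,-23,5],[0,0,0]],[0,[-25,-23,5],[0,0,0]],[0,[-25,-23,5],[0,0,0]],[0,[-25,-23,5],[0,0,0]],[0,[-25,-23,5],[0,0,0]],[0,[-25,-23,5],[0,0,0]],[0,[-25,-23,5],[0,0,0]],[0,[-6,-3,5],[0,0,0]],[0,[0,0,30],[0,0,0]],[0,[0,0,0],[0,0,0]]])

```text
time: 1.6
tool_pos: [0.4604, 0.2925, 0.1576]
ee_rot: [0.055, 0.998, -0.002, -0.003]
force: [-0.9, -0.2, 0.5]
opening: -0.0001
gripper_force: 0.0
```

```bash
cat > w.py <<'E'
from h import *
from scipy.spatial.transform import Rotation as R
B=dict(A=(522.4,288.3,-6.2),B=(520.6,-93.4,0),C=(546.8,-299.7,0),T=(514.9,90,5.9))
def where(n):
    s=env.state(); x,y,a=B[n]; r=R.from_euler('z',a,degrees=True).as_matrix()
    p=s['tool_pos']*1000; q=r.T@(p-[x,y,0]); M=R.from_quat(s['ee_rot']).as_matrix()
    print(n,'t',round(s['time'],2),'inbox',q.round(1),'tooly deg-90-yaw',round(np.degrees(np.arctan2(M[1,1],M[0,1]))-90-a,2),'tilt z',M[:,2].round(3),'open',round(s['opening'],4),'F',s['force'].round(1),'grip',s['gripper_force'],'q7',s['joint_pos'].round(2))
E
python3 -c "
from w import *
where('A')"
```

```text
A t 1.6 inbox [-62.1  -2.5 157.6] tooly deg-90-yaw -0.1 tilt z [-0.006 -0.004 -1.   ] open -0.0001 F [-0.9 -0.2  0.5] grip 0.0 q7 [-0.61  0.62 -0.02  1.9   0.02  0.63  0.83]
```

Emit:
arm_command(plan=[[0,[0,-2,25],[0,0,0]],[0,[0,0,25],[0,0,0]],[0,[0,0,23],[0,0,0]],[0,[-5,0,0],[0,0,0]],[0,[-8,0,0],[0,0,0]],[0,[-8,0,0],[0,0,0]],[0,[-8,0,0],[0,0,0]],[0,[-8,0,0],[0,0,0]],[0,[-8,0,0],[0,0,0]],[0,[-8,0,0],[0,0,0]],[0,[-8,0,0],[0,0,0]],[0,[-8,0,0],[0,0,0]],[0,[-8,0,0],[0,0,0]],[0,[-5,0,0],[0,0,0]],[0,[0,0,0],[0,0,0]]])

```text
time: 2.85
tool_pos: [0.5453, 0.2837, 0.0883]
ee_rot: [0.055, 0.999, 0.0, 0.001]
force: [0.8, -0.7, 0.1]
opening: -0.0
gripper_force: 0.0
```

```bash
python3 -c "
from w import *
where('A')"
```

```text
A t 2.85 inbox [23.2 -2.1 88.3] tooly deg-90-yaw -0.05 tilt z [ 0.002  0.    -1.   ] open -0.0 F [ 0.8 -0.7  0.1] grip 0.0 q7 [-0.51  0.79 -0.03  1.75  0.04  0.6   0.9 ]
```

Emit:
arm_command(plan=[[0,[-3,0,0],[0,0,0]],[0,[-2,0,0],[0,0,0]],[0,[0,0,0],[0,0,0]]])

```text
time: 3.1
tool_pos: [0.5484, 0.2832, 0.0881]
ee_rot: [0.054, 0.999, -0.0, -0.0]
force: [-0.8, -0.4, 0.0]
opening: -0.0001
gripper_force: 0.3
```

Emit:
arm_command(plan=[[0,[4,0,0],[0,0,0]],[0,[15,0,-20],[0,0,0]],[0,[30,0,-20],[0,0,0]],[0,[30,0,-20],[0,0,0]],[0,[30,0,-10],[0,0,0]],[0,[30,0,-10],[0,0,0]],[0,[0,0,0],[0,0,0]]])

```text
time: 3.68
tool_pos: [0.4041, 0.2999, 0.1699]
ee_rot: [0.051, 0.999, 0.0, -0.002]
force: [-0.9, -1.0, -0.8]
opening: -0.0002
gripper_force: 0.0
```

```bash
cat >> w.py <<'E'
def inbox(n,name,z0=.036):
    f=grab('top'); save(f,name); P=cloud(f); x,y,a=B[n]; r=R.from_euler('z',a,degrees=True).as_matrix()
    Q=(P*1000-[x,y,0])@r
    m=(abs(Q[...,0])<45)&(abs(Q[...,1])<45)&(Q[...,2]>z0*1000)&(Q[...,2]<44)&(Q[...,0]<36)&(Q[...,0]>-33)
    k,l,st,_=cv2.connectedComponentsWithStats(m.astype(np.uint8))
    for i in range(1,k):
        if st[i,4]<15: continue
        q=Q[l==i]; c=cv2.minEnclosingCircle(q[:,:2].astype(np.float32)); print('blob',st[i],'z',np.median(q[:,2]),'mean',q.mean(0).round(1),'circ',c,'areaD',2*np.sqrt(st[i,4]/np.pi)*(1/540.)*1060)
    b=(abs(Q[...,1])<45)&(abs(Q[...,0])<70)&(Q[...,2]>64)&(Q[...,2]<76)
    if b.sum(): print('batten x',Q[b][:,0].min(),Q[b][:,0].max(),'y',Q[b][:,1].min(),Q[b][:,1].max())
E
python3 -c "
from w import *
where('A');inbox('A','a1')
i=cv2.imread('pics/a1.png')[190:350,60:340];cv2.imwrite('pics/a1c.png',cv2.resize(i,None,fx=2.5,fy=2.5))"
```

```text
A t 3.68 inbox [-118.8   -1.2  169.9] tooly deg-90-yaw 0.37 tilt z [-0.003  0.001 -1.   ] open -0.0002 F [-0.9 -1.  -0.8] grip 0.0 q7 [-0.68  0.55 -0.02  2.01  0.02  0.59  0.76]
blob [191 264   9   9  62] z 39.66773306419324 mean [ 0.1  1.1 39.7] circ ((-0.2691951394081116, 0.85604327917099), 9.43801498413086) areaD 17.440663765510767
batten x 36.64998867160864 48.92041233783269 y -30.21689060847154 29.351355896854912
```

View pics/a1c.png

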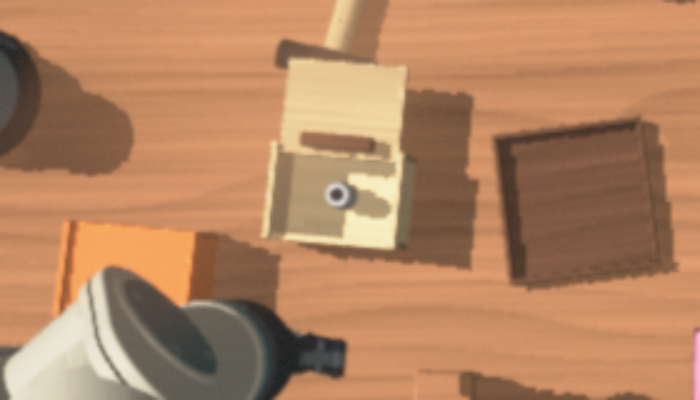

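The nut in A measures about 19 mm across its top, so it is the 22 mm one and wrong. I close A.

Emit:
arm_command(plan=[[0,[-30,1,0],[0,0,0]],[0,[-35,0,0],[0,0,0]],[0,[-35,0,0],[0,0,0]],[0,[-35,0,0],[0,0,0]],[0,[-35,0,0],[0,0,0]],[0,[-21,0,10],[0,0,0]],[0,[0,0,25],[0,0,0]],[0,[0,0,25],[0,0,0]],[0,[0,0,22],[0,0,0]],[0,[2,0,0],[0,0,0]],[0,[6,0,0],[0,0,0]],[0,[8,0,0],[0,0,0]],[0,[8,0,0],[0,0,0]],[0,[8,0,0],[0,0,0]],[0,[8,0,0],[0,0,0]],[0,[8,0,0],[0,0,0]],[0,[8,0,0],[0,0,0]],[0,[8,0,0],[0,0,0]],[0,[8,0,0],[0,0,0]],[0,[3,0,0],[0,0,0]]])

```text
time: 5.4
tool_pos: [0.5238, 0.2878, 0.0864]
ee_rot: [0.053, 0.999, 0.0, -0.001]
force: [2.4, -0.3, 1.2]
opening: -0.0004
gripper_force: 1.1
```

```bash
python3 -c "
from w import *
where('A')"
```

```text
A t 5.4 inbox [ 1.4 -0.3 86.4] tooly deg-90-yaw 0.09 tilt z [-0.001  0.    -1.   ] open -0.0004 F [ 2.4 -0.3  1.2] grip 1.0606701781216543 q7 [-0.54  0.78 -0.02  1.8   0.02  0.57  0.89]
```

Lagging slightly. I'll close the last ~13 mm in small steps.

Emit:
arm_command(plan=[[0,[3,0,0],[0,0,0]],[0,[3,0,0],[0,0,0]],[0,[3,0,0],[0,0,0]],[0,[1,0,0],[0,0,0]],[0,[0,0,0],[0,0,0]]])

```text
time: 5.82
tool_pos: [0.5151, 0.2883, 0.0861]
ee_rot: [0.054, 0.999, -0.0, -0.0]
force: [1.3, 0.1, 1.2]
opening: -0.0001
gripper_force: 0.5
```

```bash
python3 -c "
from w import *
where('A');inbox('A','a2')"
```

```text
A t 5.82 inbox [-7.3 -0.7 86.1] tooly deg-90-yaw 0.03 tilt z [-0.001 -0.    -1.   ] open -0.0001 F [1.3 0.1 1.2] grip 0.516133269167085 q7 [-0.55  0.77 -0.02  1.82  0.02  0.55  0.88]
batten x -30.55760533089896 -17.582539916330315 y -30.296089536015703 -0.8110978103096275
```

Emit:
arm_command(plan=[[0,[2,0,0],[0,0,0]],[0,[1,0,0],[0,0,0]],[0,[1,0,0],[0,0,0]],[0,[0,0,0],[0,0,0]]])

```text
time: 6.2
tool_pos: [0.5112, 0.2885, 0.086]
ee_rot: [0.054, 0.999, -0.0, -0.0]
force: [1.0, 0.9, -0.5]
opening: -0.0004
gripper_force: 0.7
```

Emit:
arm_command(plan=[[0,[1,0,0],[0,0,0]],[0,[1,0,0],[0,0,0]],[0,[0,0,0],[0,0,0]]])

```text
time: 6.45
tool_pos: [0.5105, 0.2885, 0.0862]
ee_rot: [0.054, 0.999, 0.0, 0.001]
force: [4.0, -0.9, -3.7]
opening: -0.0002
gripper_force: 2.3
```

```bash
python3 -c "
from w import *
where('A');inbox('A','a3')"
```

```text
A t 6.45 inbox [-11.9  -1.1  86.2] tooly deg-90-yaw -0.0 tilt z [ 0.002 -0.    -1.   ] open -0.0002 F [ 4.  -0.9 -3.7] grip 2.280963852426794 q7 [-0.55  0.77 -0.02  1.83  0.02  0.54  0.88]
batten x -35.06574717121433 -23.557708823812867 y -31.092955680589615 -1.0549776554388817
```

Emit:
arm_command(plan=[[0,[-4,0,0],[0,0,0]],[0,[0,0,-35],[0,0,0]],[0,[0,0,-35],[0,0,0]],[0,[0,0,-25],[0,0,-0.108]],[0,[4,-25,0],[0,0,0]],[0,[4,-28,0],[0,0,0]],[0,[4,-28,0],[0,0,0]],[0,[4,-28,0],[0,0,0]],[0,[4,-28,0],[0,0,0]],[0,[4,-28,0],[0,0,0]],[0,[4,-28,0],[0,0,0]],[0,[4,-28,0],[0,0,0]],[0,[4,-28,0],[0,0,0]],[0,[4,-28,0],[0,0,0]],[0,[4,-28,0],[0,0,0]],[0,[4,-28,0],[0,0,0]],[0,[4,-28,0],[0,0,0]],[0,[4,-21,0],[0,0,0]],[0,[0,0,10],[0,0,0]],[0,[0,0,0],[0,0,0]]])

```text
time: 8.17
tool_pos: [0.4556, -0.0945, 0.1704]
ee_rot: [0.001, 1.0, 0.0, -0.002]
force: [-0.4, 0.3, -0.2]
opening: 0.0
gripper_force: 0.0
```

```bash
python3 -c "
from w import *
where('B');inbox('A','a4')"
```

```text
B t 8.17 inbox [-65.   -1.1 170.4] tooly deg-90-yaw -0.16 tilt z [-0.004  0.001 -1.   ] open 0.0 F [-0.4  0.3 -0.2] grip 0.0 q7 [ 0.21  0.51 -0.1   2.1   0.09  0.54  1.62]
batten x -35.07840335792095 -23.114704157941585 y -30.461208447779814 29.03185943124657
```

Emit:
arm_command(plan=[[0,[0,0,28],[0,0,0]],[0,[0,0,28],[0,0,0]],[0,[0,0,28],[0,0,0]],[0,[-5,0,0],[0,0,0]],[0,[-8,0,0],[0,0,0]],[0,[-8,0,0],[0,0,0]],[0,[-8,0,0],[0,0,0]],[0,[-8,0,0],[0,0,0]],[0,[-8,0,0],[0,0,0]],[0,[-8,0,0],[0,0,0]],[0,[-8,0,0],[0,0,0]],[0,[-8,0,0],[0,0,0]],[0,[-8,0,0],[0,0,0]],[0,[-8,0,0],[0,0,0]],[0,[-4,0,0],[0,0,0]],[0,[-3,0,0],[0,0,0]],[0,[0,0,0],[0,0,0]]])

```text
time: 9.63
tool_pos: [0.5494, -0.0938, 0.0871]
ee_rot: [0.0, 1.0, -0.0, -0.001]
force: [-3.0, 0.7, 1.3]
opening: -0.0003
gripper_force: 1.3
```

Emit:
arm_command(plan=[[0,[4,0,0],[0,0,0]],[0,[15,0,-20],[0,0,0]],[0,[30,0,-20],[0,0,0]],[0,[30,0,-20],[0,0,0]],[0,[30,0,-10],[0,0,0]],[0,[30,0,-10],[0,0,0]],[0,[0,0,0],[0,0,0]]])

```text
time: 10.22
tool_pos: [0.4047, -0.094, 0.1686]
ee_rot: [0.001, 1.0, -0.0, -0.002]
force: [-1.1, 0.3, 0.1]
opening: 0.0
gripper_force: 0.0
```

```bash
python3 -c "
from w import *
where('B');inbox('B','b1')"
```

```text
B t 10.22 inbox [-115.9   -0.6  168.6] tooly deg-90-yaw -0.09 tilt z [-0.004 -0.001 -1.   ] open 0.0 F [-1.1  0.3  0.1] grip 0.0 q7 [ 0.23  0.46 -0.1   2.23  0.1   0.46  1.62]
blob [372 259  11  11  88] z 40.36324943071201 mean [ 2.1 -0.3 40.2] circ ((2.4094297885894775, -0.6327511072158813), 11.402998924255371) areaD 20.778227681871485
batten x 38.916076106398805 51.370504949607266 y -28.010735217533067 29.855143892982866
```

The nut in B measures about 22 mm across its top, so it is the 27 mm one and wrong. I close B.

Emit:
arm_command(plan=[[0,[-30,0,0],[0,0,0]],[0,[-35,0,0],[0,0,0]],[0,[-35,0,0],[0,0,0]],[0,[-35,0,0],[0,0,0]],[0,[-35,0,0],[0,0,0]],[0,[-21,0,10],[0,0,0]],[0,[0,0,25],[0,0,0]],[0,[0,0,25],[0,0,0]],[0,[0,0,22],[0,0,0]],[0,[2,0,0],[0,0,0]],[0,[6,0,0],[0,0,0]],[0,[8,0,0],[0,0,0]],[0,[8,0,0],[0,0,0]],[0,[8,0,0],[0,0,0]],[0,[8,0,0],[0,0,0]],[0,[8,0,0],[0,0,0]],[0,[8,0,0],[0,0,0]],[0,[8,0,0],[0,0,0]],[0,[8,0,0],[0,0,0]],[0,[3,0,0],[0,0,0]]])

```text
time: 11.93
tool_pos: [0.5249, -0.0937, 0.0854]
ee_rot: [0.0, 1.0, -0.0, -0.001]
force: [1.0, -0.3, 1.7]
opening: -0.0005
gripper_force: 1.1
```

Emit:
arm_command(plan=[[0,[3,0,0],[0,0,0]],[0,[3,0,0],[0,0,0]],[0,[2,0,0],[0,0,0]],[0,[0,0,0],[0,0,0]]])

```text
time: 12.27
tool_pos: [0.518, -0.0936, 0.0851]
ee_rot: [-0.0, 1.0, 0.0, -0.001]
force: [1.4, 0.1, -0.0]
opening: -0.0
gripper_force: 0.5
```

```bash
python3 -c "
from w import *
where('B');inbox('B','b2')"
```

```text
B t 12.27 inbox [-2.6 -0.2 85.1] tooly deg-90-yaw 0.0 tilt z [-0.001  0.    -1.   ] open -0.0 F [ 1.4  0.1 -0. ] grip 0.5137734965819618 q7 [ 0.17  0.72 -0.07  2.    0.11  0.43  1.59]
batten x -26.25167584177717 -16.02818171584704 y 17.599377570392235 29.789061972392084
```

Emit:
arm_command(plan=[[0,[2,0,0],[0,0,0]],[0,[2,0,0],[0,0,0]],[0,[2,0,0],[0,0,0]],[0,[1,0,0],[0,0,0]],[0,[0,0,0],[0,0,0]]])

```text
time: 12.73
tool_pos: [0.511, -0.0935, 0.0851]
ee_rot: [-0.0, 1.0, 0.0, -0.001]
force: [1.1, -0.9, -1.3]
opening: 0.0001
gripper_force: 0.6
```

Emit:
arm_command(plan=[[0,[1,0,0],[0,0,0]],[0,[1,0,0],[0,0,0]],[0,[0,0,0],[0,0,0]]])

```text
time: 12.98
tool_pos: [0.5095, -0.0934, 0.0853]
ee_rot: [-0.0, 1.0, 0.0, -0.0]
force: [2.1, -0.1, -1.2]
opening: -0.0
gripper_force: 0.8
```

```bash
python3 -c "
from w import *
where('B');inbox('B','b3')"
```

```text
B t 12.98 inbox [-11.1  -0.   85.3] tooly deg-90-yaw 0.01 tilt z [-0.  0. -1.] open -0.0 F [ 2.1 -0.1 -1.2] grip 0.7812520484731067 q7 [ 0.17  0.71 -0.07  2.02  0.11  0.42  1.59]
batten x -34.62116504556161 -24.18767132205204 y 15.338649395240523 29.847104261110445
```

One more mm to feel the stop, then back off and go to C.

Emit:
arm_command(plan=[[0,[1,0,0],[0,0,0]],[0,[1,0,0],[0,0,0]],[0,[0,0,0],[0,0,0]]])

```text
time: 13.28
tool_pos: [0.5092, -0.0934, 0.0855]
ee_rot: [-0.0, 1.0, 0.0, 0.002]
force: [5.2, 1.1, -3.7]
opening: -0.0
gripper_force: 2.4
```

Emit:
arm_command(plan=[[0,[-5,0,0],[0,0,0]],[0,[0,0,-35],[0,0,0]],[0,[0,0,-35],[0,0,0]],[0,[0,0,-25],[0,0,0]],[0,[3,-25,0],[0,0,0]],[0,[3,-28,0],[0,0,0]],[0,[3,-28,0],[0,0,0]],[0,[3,-28,0],[0,0,0]],[0,[3,-28,0],[0,0,0]],[0,[3,-28,0],[0,0,0]],[0,[5,-28,0],[0,0,0]],[0,[5,-13,10],[0,0,0]],[0,[0,0,0],[0,0,0]]])

```text
time: 14.37
tool_pos: [0.4809, -0.3029, 0.1682]
ee_rot: [0.003, 1.0, -0.0, -0.003]
force: [-1.2, -0.5, 0.4]
opening: -0.0
gripper_force: 0.0
```

```bash
python3 -c "
from w import *
where('C');inbox('B','b4')"
```

```text
C t 14.37 inbox [-65.9  -3.2 168.2] tooly deg-90-yaw -0.35 tilt z [-0.005  0.    -1.   ] open -0.0 F [-1.2 -0.5  0.4] grip 0.0 q7 [ 0.59  0.63 -0.12  1.83  0.11  0.7   1.97]
batten x -34.73237062485532 -22.644261307563852 y -29.61339641669278 29.875043206655015
```

Emit:
arm_command(plan=[[0,[0,3,28],[0,0,0]],[0,[0,0,28],[0,0,0]],[0,[0,0,26],[0,0,0]],[0,[-6,0,0],[0,0,0]],[0,[-8,0,0],[0,0,0]],[0,[-8,0,0],[0,0,0]],[0,[-8,0,0],[0,0,0]],[0,[-8,0,0],[0,0,0]],[0,[-8,0,0],[0,0,0]],[0,[-8,0,0],[0,0,0]],[0,[-8,0,0],[0,0,0]],[0,[-8,0,0],[0,0,0]],[0,[-8,0,0],[0,0,0]],[0,[-8,0,0],[0,0,0]],[0,[-4,0,0],[0,0,0]],[0,[-3,0,0],[0,0,0]],[0,[0,0,0],[0,0,0]]])

```text
time: 15.83
tool_pos: [0.576, -0.297, 0.0881]
ee_rot: [0.0, 1.0, 0.0, -0.002]
force: [-6.9, 0.8, 3.9]
opening: -0.0002
gripper_force: 3.0
```

Emit:
arm_command(plan=[[0,[4,0,0],[0,0,0]],[0,[15,0,-20],[0,0,0]],[0,[30,0,-20],[0,0,0]],[0,[30,0,-20],[0,0,0]],[0,[30,0,-10],[0,0,0]],[0,[30,0,-10],[0,0,0]],[0,[0,0,0],[0,0,0]]])

```text
time: 16.42
tool_pos: [0.4335, -0.2982, 0.17]
ee_rot: [0.002, 1.0, -0.001, -0.001]
force: [-1.2, 0.9, -0.7]
opening: 0.0
gripper_force: 0.0
```

```bash
python3 -c "
from w import *
where('C');inbox('C','c1')
i=cv2.imread('pics/c1.png')[180:340,230:560];cv2.imwrite('pics/c1c.png',cv2.resize(i,None,fx=2.4,fy=2.4))"
```

```text
C t 16.42 inbox [-113.3    1.5  170. ] tooly deg-90-yaw -0.26 tilt z [-0.002 -0.002 -1.   ] open 0.0 F [-1.2  0.9 -0.7] grip 0.0 q7 [ 0.63  0.58 -0.12  1.94  0.11  0.63  2.  ]
blob [464 242  17  16 188] z 39.88492032572644 mean [ 0.4  5.  39.8] circ ((-0.2632751762866974, 5.8922505378723145), 17.798587799072266) areaD 30.37009073173612
batten x 39.280150262857774 51.55162688808787 y -29.548807517938542 30.524243506074924
```

View pics/c1c.png

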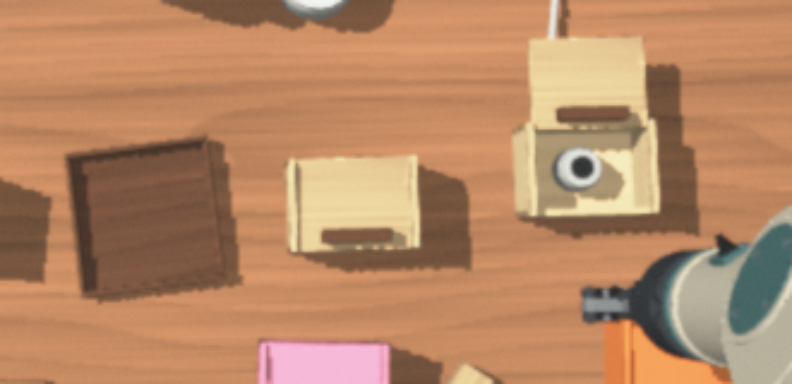

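The wide nut (about 31–33 mm across its top) is in C, at crop (578,168), about (0, 5.5) mm from the box centre. B looks shut. I'll grasp it with the jaws closing along box y.

Emit:
arm_command(plan=[[52,[-25,1,0],[0,0,0]],[52,[-30,1,0],[0,0,0]],[52,[-30,1,0],[0,0,0]],[52,[-22,1,0],[0,0,0]],[52,[-6,0,0],[0,0,0]],[52,[0,0,20],[0,0,0]],[52,[0,0,20],[0,0,0]],[52,[0,0,20],[0,0,0]],[52,[0,0,10],[0,0,0]],[52,[0,0,0],[0,0,0]]])

```text
time: 17.3
tool_pos: [0.5505, -0.2918, 0.0956]
ee_rot: [-0.0, 1.0, 0.001, -0.002]
force: [0.8, 0.4, 0.4]
opening: 0.0518
gripper_force: 0.0
```

```bash
python3 -c "
from w import *
where('C')"
```

```text
C t 17.3 inbox [ 3.7  7.9 95.6] tooly deg-90-yaw 0.02 tilt z [-0.004  0.002 -1.   ] open 0.0518 F [0.8 0.4 0.4] grip 0.0 q7 [ 0.5   0.79 -0.1   1.72  0.12  0.64  1.91]
```

Emit:
arm_command(plan=[[52,[3,-2,8],[0,0,0]],[52,[0,0,12],[0,0,0]],[52,[0,0,12],[0,0,0]],[52,[0,0,12],[0,0,0]],[52,[0,0,8],[0,0,0]],[52,[0,0,5],[0,0,0]],[52,[0,0,0],[0,0,0]]])

```text
time: 17.88
tool_pos: [0.5483, -0.2942, 0.0416]
ee_rot: [-0.0, 1.0, 0.0, -0.001]
force: [-1.7, 0.4, 5.0]
opening: 0.052
gripper_force: 1.9
```

```bash
python3 -c "
from w import *
where('C')"
```

```text
C t 17.88 inbox [ 1.5  5.5 41.6] tooly deg-90-yaw 0.03 tilt z [-0.002  0.001 -1.   ] open 0.052 F [-1.7  0.4  5. ] grip 1.9004943416803144 q7 [ 0.5   0.87 -0.09  1.74  0.13  0.54  1.9 ]
```

Emit:
arm_command(plan=[[52,[0,0,0],[0,0,0]],[52,[0,0,0],[0,0,0]]])

```text
time: 18.05
tool_pos: [0.5486, -0.2946, 0.0415]
ee_rot: [-0.0, 1.0, -0.0, -0.0]
force: [-1.5, -0.1, 3.5]
opening: 0.052
gripper_force: 1.8
```

```bash
python3 -c "
from w import *
where('C'); f=grab('side'); save(f,'s1'); M=f['camera_from_world']
p=M@[.547,-.294,.05,1]; u=f['cx']+f['fx']*p[0]/-p[2]; v=f['cy']-f['fy']*p[1]/-p[2]; print(u,v); u,v=int(u),int(v)
g=grab('top'); save(g,'t1')
a=cv2.imread('pics/s1.png')[v-70:v+60,max(u-80,0):u+80]; b=cv2.imread('pics/t1.png')[190:320,400:560]
cv2.imwrite('pics/st1.png',np.hstack([cv2.resize(a,(400,325)),cv2.resize(b,(400,325))]))"
```

```text
C t 18.05 inbox [ 1.8  5.1 41.5] tooly deg-90-yaw 0.01 tilt z [-0. -0. -1.] open 0.052 F [-1.5 -0.1  3.5] grip 1.78148369785049 q7 [ 0.5   0.87 -0.09  1.74  0.13  0.54  1.9 ]
371.4799853390322 399.0641773170462
```

View pics/st1.png

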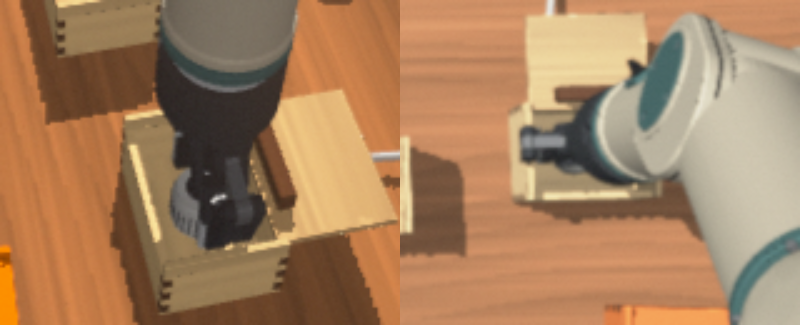

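The fingers straddle the nut, with only about 3.5 N of light contact, so I close.

Emit:
arm_command(plan=[[45,[0,0,0],[0,0,0]],[40,[0,0,0],[0,0,0]],[30,[0,0,0],[0,0,0]],[30,[0,0,0],[0,0,0]],[30,[0,0,0],[0,0,0]],[30,[0,0,0],[0,0,0]]])

```text
time: 18.65
tool_pos: [0.5492, -0.2951, 0.0416]
ee_rot: [0.0, 1.0, -0.0, 0.001]
force: [0.4, -1.0, 4.3]
opening: 0.0358
gripper_force: 60.1
```

```bash
python3 -c "
from w import *
where('C')"
```

```text
C t 18.65 inbox [ 2.4  4.6 41.6] tooly deg-90-yaw -0.0 tilt z [ 0.001 -0.001 -1.   ] open 0.0358 F [ 0.4 -1.   4.3] grip 60.05198941798881 q7 [ 0.5   0.87 -0.09  1.73  0.13  0.54  1.9 ]
```

Emit:
arm_command(plan=[[30,[0,0,-4],[0,0,0]],[30,[0,0,-8],[0,0,0]],[30,[0,0,-12],[0,0,0]],[30,[0,0,-15],[0,0,0]],[30,[0,0,-20],[0,0,0]],[30,[0,0,-20],[0,0,0]],[30,[0,0,-20],[0,0,0]],[30,[0,0,0],[0,0,0]]])

```text
time: 19.32
tool_pos: [0.5511, -0.2955, 0.1451]
ee_rot: [-0.0, 1.0, -0.002, 0.003]
force: [0.7, -1.0, -1.5]
opening: 0.0355
gripper_force: 60.2
```

```bash
python3 -c "
from w import *
where('C'); f=grab('side'); save(f,'s2'); M=f['camera_from_world']
p=M@[.547,-.294,.12,1]; u=int(f['cx']+f['fx']*p[0]/-p[2]); v=int(f['cy']-f['fy']*p[1]/-p[2]); print(u,v)
a=cv2.imread('pics/s2.png')[v-70:v+80,max(u-80,0):u+80]
cv2.imwrite('pics/s2c.png',cv2.resize(a,None,fx=3.5,fy=3.5,interpolation=cv2.INTER_CUBIC))"
```

```text
C t 19.32 inbox [  4.3   4.2 145.1] tooly deg-90-yaw 0.01 tilt z [ 0.007 -0.003 -1.   ] open 0.0355 F [ 0.7 -1.  -1.5] grip 60.21138877607882 q7 [ 0.51  0.72 -0.11  1.69  0.11  0.72  1.92]
375 374
```

View pics/s2c.png

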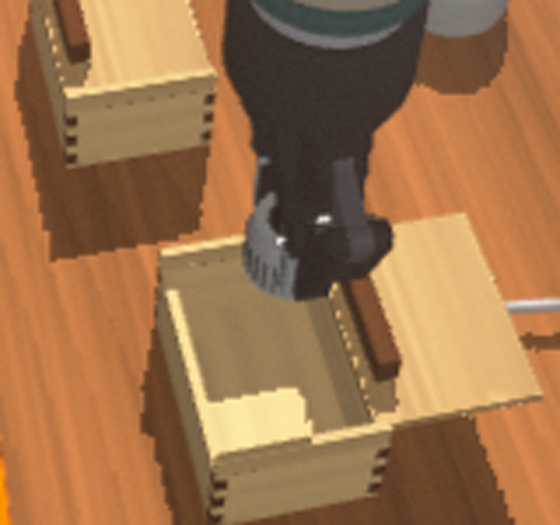

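The nut is firmly held and upright, with its bottom about 35.6 mm below the TCP. I carry it to the tray.

Emit:
arm_command(plan=[[30,[2,10,0],[0,0,0]],[30,[2,18,0],[0,0,0]],[30,[2,24,0],[0,0,0]],[30,[3,27,0],[0,0,0]],[30,[3,27,0],[0,0,0]],[30,[3,27,0],[0,0,0]],[30,[3,27,0],[0,0,0]],[30,[3,27,0],[0,0,0]],[30,[3,27,0],[0,0,0]],[30,[3,27,0],[0,0,0]],[30,[3,27,0],[0,0,0]],[30,[3,27,0],[0,0,0]],[30,[2,27,0],[0,0,0]],[30,[1,27,0],[0,0,0]],[30,[0,20,0],[0,0,0]],[30,[0,12,0],[0,0,0]],[30,[0,5,10],[0,0,0]],[30,[0,0,15],[0,0,0]],[30,[0,0,10],[0,0,0]],[30,[0,0,0],[0,0,0]]])

```text
time: 21.03
tool_pos: [0.5105, 0.0897, 0.1026]
ee_rot: [0.001, 1.0, -0.001, -0.003]
force: [-0.1, 0.0, -1.9]
opening: 0.0355
gripper_force: 60.2
```

```bash
python3 -c "
from w import *
where('T')"
```

```text
T t 21.03 inbox [ -4.4   0.2 102.6] tooly deg-90-yaw -5.97 tilt z [-0.006 -0.002 -1.   ] open 0.0355 F [-0.1  0.  -1.9] grip 60.230899611487985 q7 [-0.21  0.68 -0.03  2.01  0.05  0.46  1.29]
```

Emit:
arm_command(plan=[[30,[-2,0,10],[0,0,0]],[30,[-2,0,14],[0,0,0]],[30,[0,0,12],[0,0,0]],[30,[0,0,8],[0,0,0]],[30,[0,0,6],[0,0,0]],[30,[0,0,4],[0,0,0]],[30,[0,0,0],[0,0,0]],[30,[0,0,0],[0,0,0]]])

```text
time: 21.7
tool_pos: [0.5168, 0.0913, 0.0514]
ee_rot: [0.0, 1.0, -0.0, 0.0]
force: [-0.4, 0.2, -1.9]
opening: 0.0357
gripper_force: 60.3
```

```bash
python3 -c "
from w import *
where('T')"
```

```text
T t 21.7 inbox [ 2.   1.1 51.4] tooly deg-90-yaw -5.9 tilt z [ 0. -0. -1.] open 0.0357 F [-0.4  0.2 -1.9] grip 60.26572460308671 q7 [-0.21  0.78 -0.03  2.01  0.06  0.35  1.29]
```

Emit:
arm_command(plan=[[30,[0,0,3],[0,0,0]],[30,[0,0,3],[0,0,0]],[30,[0,0,2],[0,0,0]],[30,[0,0,0],[0,0,0]],[30,[0,0,0],[0,0,0]]])

```text
time: 22.12
tool_pos: [0.5166, 0.0914, 0.0432]
ee_rot: [-0.0, 1.0, -0.0, -0.0]
force: [-0.1, 0.6, -0.9]
opening: 0.0355
gripper_force: 60.3
```

Emit:
arm_command(plan=[[30,[0,0,1],[0,0,0]],[30,[0,0,1],[0,0,0]],[30,[0,0,0],[0,0,0]],[30,[0,0,0],[0,0,0]]])

```text
time: 22.45
tool_pos: [0.5166, 0.0914, 0.0413]
ee_rot: [-0.0, 1.0, -0.0, -0.0]
force: [-0.3, -0.6, -2.0]
opening: 0.0355
gripper_force: 60.3
```

Emit:
arm_command(plan=[[30,[0,0,0.5],[0,0,0]],[30,[0,0,0.5],[0,0,0]],[30,[0,0,0],[0,0,0]],[30,[0,0,0],[0,0,0]]])

```text
time: 22.78
tool_pos: [0.5167, 0.0915, 0.0405]
ee_rot: [-0.0, 1.0, 0.0, 0.0]
force: [-1.2, -0.0, 2.4]
opening: 0.0357
gripper_force: 60.6
```

Emit:
arm_command(plan=[[30,[0,0,0.5],[0,0,0]],[30,[0,0,0.5],[0,0,0]],[30,[0,0,0],[0,0,0]],[30,[0,0,0],[0,0,0]]])

```text
time: 23.12
tool_pos: [0.5167, 0.0915, 0.0405]
ee_rot: [-0.0, 1.0, 0.0, 0.0]
force: [-3.2, -0.2, 12.0]
opening: 0.0355
gripper_force: 61.8
```

Touchdown at z 40.5, as predicted. I relieve the extra 1 mm, release slowly, then lift straight up.

Emit:
arm_command(plan=[[30,[0,0,-1],[0,0,0]],[37,[0,0,0],[0,0,0]],[40,[0,0,0],[0,0,0]],[44,[0,0,0],[0,0,0]],[48,[0,0,0],[0,0,0]],[52,[0,0,0],[0,0,0]],[55,[0,0,0],[0,0,0]],[55,[0,0,0],[0,0,0]]])

```text
time: 23.78
tool_pos: [0.5167, 0.0914, 0.0402]
ee_rot: [-0.0, 1.0, 0.0, -0.0]
force: [0.0, -0.2, -0.1]
opening: 0.0548
gripper_force: 0.0
```

Emit:
arm_command(plan=[[55,[0,0,-6],[0,0,0]],[55,[0,0,-12],[0,0,0]],[55,[0,0,-20],[0,0,0]],[55,[0,0,-25],[0,0,0]],[55,[0,0,-25],[0,0,0]],[55,[0,0,-25],[0,0,0]],[55,[30,0,0],[0,0,0]],[55,[35,0,0],[0,0,0]],[55,[35,0,0],[0,0,0]],[55,[15,0,0],[0,0,0]],[55,[0,0,0],[0,0,0]]])

```text
time: 24.7
tool_pos: [0.397, 0.0909, 0.1543]
ee_rot: [-0.001, 1.0, -0.0, -0.002]
force: [-1.2, 0.4, -0.4]
opening: 0.0548
gripper_force: 0.0
```

```bash
python3 -c "
from w import *
where('T'); f=grab('top'); save(f,'t9'); P=cloud(f)*1000
x,y,a=B['T']; m=(abs(P[...,0]-x)<55)&(abs(P[...,1]-y)<55)&(P[...,2]>25)&(P[...,2]<60)
q=P[m]; print(m.sum(),q.mean(0),np.median(q[:,2]),cv2.minEnclosingCircle(q[:,:2].astype(np.float32)))
inbox('A','t10');inbox('B','t11')"
```

```text
T t 24.7 inbox [-117.2   13.   154.3] tooly deg-90-yaw -5.8 tilt z [-0.004 -0.001 -1.   ] open 0.0548 F [-1.2  0.4 -0.4] grip 0.0 q7 [-0.27  0.48 -0.04  2.26  0.04  0.4   1.24]
249 [514.85393093  91.19295508  37.18098858] 37.87133880098526 ((515.792724609375, 91.59638214111328), 19.373292922973633)
batten x -35.07694094394555 -23.119858524506096 y -30.072743615105118 29.270741402568383
batten x -34.75935135270777 -22.624827630173 y -29.48984970285784 29.786205613408775
```

View pics/t9.png

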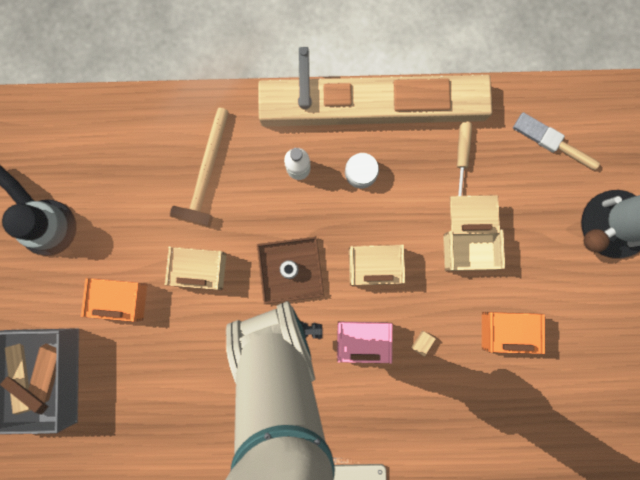

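The nut stands upright near the tray centre at pixel (289,269). A and B are shut, and the bystanders I can see have not moved; the arm hides the offcut, which it never came near.

```bash
python3 -c "
from bench import env
print(env.job_done())"
```

```text
the job is handed in; nothing more can be done
None
```

The wide nut was in the third box I opened; it now stands upright near the centre of the tray, the two wrong boxes are shut with their nuts inside, and the job was handed in at about 25 s of the 72 s allowed.

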